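# Switch the ball diverter to the other tray

## Robot

A 7-joint arm with a two-finger parallel gripper is mounted at the origin on the work surface. World frame = base frame: x ahead of the robot, y to its left, z up, the work surface at z = 0. Lengths are in m, angles in degrees, forces in N, time in s.
With the tool pointing down it reaches from about 0.425 to 0.95 m from the base axis. Payload 16.7 kg.
Tool frame: the origin (TCP) lies at the very end of the fingers, on their centre line; the grasp point (between the pads) lies 19 mm behind it; z points along the fingers, y is the direction in which the jaws open and shut (so a half turn about z gives the same grasp; the last joint's range is limited). The gripper opens to 94 mm and grips with 3 to 60 N. Pads are 16 mm wide; open, the fingers measure 119 mm over their backs; the gripper's body (75 mm by 177 mm) begins 78 mm behind the grasp point.
Start: joints at [57.955, 24.414, 4.234, 92.017, -1.954, 63.644, -3.845], TCP at [0.269, -0.619, 0.205] pointing down, gripper open.
Joint ranges: [-163.25, 163.25], [-28.42, 122.38], [-70.27, 78.77], [12.13, 141.07], [-58.53, 238.53], [9.26, 117.41], [-156.51, 156.51]. Speed limits (degrees/s): [108.29, 108.29, 136.94, 136.94, 172.46, 172.46, 172.46].

## Interface

Orientations are given as [roll, pitch, yaw] about the fixed x, y, z axes, in that order (R = Rz(yaw) Ry(pitch) Rx(roll)).
In Python, from cell import get_obs, grab_frame, camera_model, sign_off gives the robot as it stands.
- The arm moves only by the tool servo_tool, never from a script. Its argument "increments" is a list of rows, each a list of 4 numbers: the shift along the tool's x, y, z in m, then the turn about the tool's z in degrees. A call has 1 to 8 rows; each row is the pose to reach, as a shift and turn from the pose measured when the call began, along the tool's axes at that moment; what a row does not reach only later rows make up. A row lasts 1/10 s, in which the tool goes at most 50 mm and 8.59 degrees, less where a joint would pass 70% of its speed; a pose out of reach is approached as far as the arm can. A call with a gripper value outside its range is refused whole. "fingers" is the opening, from 0 (shut) to 1 (fully open), set as the call begins (left out, the last holds). The fingers move at their own pace and stop on an object; the grip force is fixed at half the most. Time passes only in rows, so rows that repeat a pose let the fingers close. It gives the time, the measured TCP pose, the force and the opening at its end, in the units of the state.
- get_obs(): the state, without advancing time (a new reading comes with each control period).
- grab_frame(name): name is "side" or "top" or "wrist"; returns the picture (480x640x3 uint8, blue, green, red); there is no depth.
- camera_model(name): a dict with "fx", "fy", "cx", "cy" (pixels), "camera_from_world" (4x4, takes a point from world to camera coordinates). Camera axes: x right, y down, z forward; pixel columns grow to the right and rows downward; lengths in m; the calibration is good to about 2 mm. The wrist camera is an equidistant fisheye: a pixel r from the principal point sees the ray r / f radians off the axis. A picture is of the moment at which its call begins: read the wrist's pose just before it. camera_model takes no time and is no camera call; for the wrist camera it gives the pose at the moment of the call.
- sign_off(): hands the job in, once; it reports no verdict.
The state is a dict: "t": time; "qpos": joint angles; "joint_velocities": joint speeds; "tau": joint torques, N m; "tool_pos": TCP position; "tool_rot": TCP orientation; "ft_force": force on the tool from outside, world axes, zero at the start; "moment": the same for the moment, N m; "opening": finger opening in m.
Only numpy, scipy, OpenCV 4.12 (cv2) and the standard library are available. Lean on these libraries where they do the work, as an engineer would, in place of code of your own. Each camera call takes 0.05 s, during which the arm holds its last target. There are 200 camera calls.

## Task

The ball diverter on the lab bench is tipped towards the grey tray on the robot's left. Press down the raised red paddle of its seesaw trough to rock it fully over to the other side, and only then push the yellow stop gate's knob all the way aside, so that the three white balls waiting behind the gate roll down the other chute into the green tray. Do not touch the balls, and leave the sample tins and the spatula where they are.

Things in the scene. Friction and masses are not known exactly. Their poses are not given: they have to be found in the camera images.
- feeder: The diverter's fixed frame (blue base plate and posts), turned up to 0.35 rad. Origin: on the table under the seesaw's middle. +y points to the left (grey) tray, -y to the right (green) one, +x away from the robot, up the dark feed chute, which climbs at 0.20 rad from x = 30 mm (floor 137 mm high) to 241 mm; it is 36 mm wide with walls 16 mm high. Pivot: along this x axis, 120 mm up.
- rocker (a joint): Tilt of the seesaw (aluminium trough 240 mm long along y, wall on the robot's side 34 mm above its floor), rad. Negative: left end low, feeding the grey tray; positive: right end low, feeding the green tray; 0 level; stops at -0.26 and +0.26. Starts between -0.26 and -0.12. A friction hinge: it stays where it is left; about 2.5 N on a paddle moves it.
- paddle_right (a point): Middle of the top face of the red paddle at the right (-y) end of the seesaw, raised at the start. The free part is about 34 mm (x) by 40 mm (y), 5 mm thick, on the robot's side of the trough. In the seesaw's frame the point lies 55 mm towards the robot, 98 mm to -y and 5 mm above the pivot line. It sinks by up to 50 mm, to about 100 mm above the table, with free space below.
- paddle_left (a point): The same point on the left (+y) paddle.
- gate (a joint): Travel of the yellow stop gate, m: 0 shut, 0.05 fully open. It slides along the feeder's +y (to the left) across the feed chute, with about 1 N of friction, and stays where it is left. The balls pass from about 0.035.
- gate_knob (a point): Centre of the top of the gate's yellow knob, an upright cylinder 18 mm across and 34 mm high, leaning 0.20 rad towards the robot, on the gate's plate, whose top edge is 33 mm below this point. It stands over the middle of the feed chute when shut; push it from its -y side. The tops of the waiting balls lie about 36 mm below this point, further up the chute.
- ball0_center (a point): Centre of the first white ceramic ball (25 mm across, about 30 g), waiting against the gate.
- ball1_center (a point): Centre of the second white ball, just behind the first.
- ball2_center (a point): Centre of the third white ball, just behind the second.
- ball_old_center (a point): Centre of a white ball that was fed earlier and lies in the grey tray; it stays there.
- tray_left: Grey catch tray on the left, 130 x 130 mm, walls 30 to 85 mm high. Origin: centre of its underside; axes as the feeder's.
- tray_right: Green catch tray on the right, same size. Origin: centre of its underside; axes as the feeder's.
- tin_a: Lidded round aluminium sample tin, 55 mm across, 42 mm high, standing loose on the table between the robot and the diverter. Origin: centre of its underside.
- tin_b: A like tin, 48 mm high, also loose. Origin: centre of its underside.
- spatula: Lab spatula, 170 mm long, lying loose on the table beyond the right chute. Origin: centre of its underside.

How it is judged (in metres and radians):
On the way, in this order (a step that is already met when the one before it is completed fails the run):
1. the seesaw is rocked fully over to the right while the gate is still shut and the balls wait (value of joint rocker above 0.2 rad and value of joint gate below 0.012 m and x of each of ball0_center, ball1_center, ball2_center in the frame of feeder above 0.08 m and height (world z) of each of ball0_center, ball1_center, ball2_center above 0.14 m), for 0.2 s.
2. the gate is pushed open (value of joint gate above 0.038 m), for 0.2 s.
At the end, for the whole second after the job is handed in: All three balls lie at rest (under 0.05 m/s) in the green tray, the old ball is still in the grey tray, the seesaw is tilted right by more than 0.2 rad of 0.26, the gate is open by more than 38 of 50 mm, and the tins and spatula are within 20 mm of where they stood (x of ball0_center in the frame of tray_right between -0.065 and 0.065 m and y of ball0_center in the frame of tray_right between -0.065 and 0.065 m and z of each of ball0_center, ball1_center, ball2_center in the frame of tray_right below 0.05 m and linear speed of each of ball0, ball1, ball2 below 0.05 m/s and x of ball1_center in the frame of tray_right between -0.065 and 0.065 m and y of ball1_center in the frame of tray_right between -0.065 and 0.065 m and x of ball2_center in the frame of tray_right between -0.065 and 0.065 m and y of ball2_center in the frame of tray_right between -0.065 and 0.065 m and x of ball_old_center in the frame of tray_left between -0.065 and 0.065 m and y of ball_old_center in the frame of tray_left between -0.065 and 0.065 m and z of ball_old_center in the frame of tray_left below 0.05 m and value of joint rocker above 0.2 rad and value of joint gate above 0.038 m and distance of each of tin_a, tin_b, spatula from where it was at the start of the episode below 0.02 m); the robot touches nothing.
It fails at once if the robot touches one of the balls (contact force between any of the fingers, the arm and ball0 above 0.3 N or contact force between any of the fingers, the arm and ball1 above 0.3 N or contact force between any of the fingers, the arm and ball2 above 0.3 N or contact force between any of the fingers, the arm and ball_old above 0.3 N).
It fails at once if a ball is lifted out of the diverter (height (world z) of any of ball0_center, ball1_center, ball2_center above 0.22 m or height (world z) of ball_old_center above 0.1 m).
It fails at once if a tin or the spatula is displaced by more than 20 mm or lifted (distance of any of tin_a, tin_b, spatula from where it was at the start of the episode above 0.02 m).
It fails at once if the gate is opened before the seesaw has been rocked over (value of joint gate above 0.015 m and value of joint rocker below 0.18 rad).
It also fails if it takes over 43 s, if anything falls off the work surface, if the arm or the gripper's body presses on something with over 40 N, if the wrist force passes 120 N, or if a joint passes its speed limit or range.

## Working session

There is one attempt and no reset: what is moved stays moved. The work goes in short steps, Python scripts to look and compute and a tool call to move; the robot and the scene stay as the last step left them, time stands still between calls to the robot, and variables do not carry over. Pictures are saved under pics/ and viewed, on a budget of 10 in all, crops included, one or two more only if the job needs it, and the job is handed in when it is done.

Besides the shell and the picture viewer there is one more tool, called by a JSON object that holds its "fn" and its "kwargs", one argument or row to a line. servo_tool: Moves the arm, as the interface text tells. Its arguments: {"type":"object","properties":{"increments":{"type":"array"},"fingers":{"type":"number"}},"required":["increments"]}

```bash
ls; mkdir -p pics; python3 - <<'E'
from cell import *
import cv2
o=get_obs();print(o)
for n in("side","top"):
    cv2.imwrite(f"pics/{n}0.png",grab_frame(n));m=camera_model(n);print(n,m)
E
```

```text
pics
{'t': 0.0, 'qpos': array([57.95556377, 24.44939371,  4.23121519, 92.05076878, -1.95459907,
       63.64356762, -3.84399804]), 'joint_velocities': array([-0.07180716,  0.03678119, -0.01040155, -0.03879239,  0.01387561,
        0.00811902,  0.05758302]), 'tau': array([-1.36628525e-03, -9.35835028e+01,  3.66564609e+00, -4.54195547e+01,
       -4.88965062e-02,  2.02066242e-02,  8.33627882e-05]), 'tool_pos': array([ 0.26873374, -0.61873386,  0.20478988]), 'tool_rot': array([-1.79928563e+02,  4.46979183e-03,  2.34772423e+01]), 'ft_force': array([ 0.16087261,  0.09838952, -0.39120467]), 'moment': array([0.03639595, 0.00945612, 0.0320369 ]), 'opening': 0.09356034008409471}
side {'fx': 435.92816763828716, 'fy': 435.92816763828716, 'cx': 325.59889076789943, 'cy': 237.70121736742533, 'camera_from_world': array([[-0.9813724 , -0.19177827, -0.0113711 ,  0.57269563],
       [-0.12356341,  0.6754087 , -0.727018  ,  0.13956776],
       [ 0.1471064 , -0.71207035, -0.68652424,  0.8823236 ],
       [ 0.        ,  0.        ,  0.        ,  1.        ]])}
top {'fx': 553.0759465082771, 'fy': 553.0759465082771, 'cx': 320.08027877704745, 'cy': 244.13869150393668, 'camera_from_world': array([[-0.02800276, -0.99958477,  0.00679159,  0.05131228],
       [-0.99408114,  0.02713382, -0.1051972 ,  0.54588922],
       [ 0.10496923, -0.0096972 , -0.99442819,  1.36732595],
       [ 0.        ,  0.        ,  0.        ,  1.        ]])}
```

View pics/top0.png

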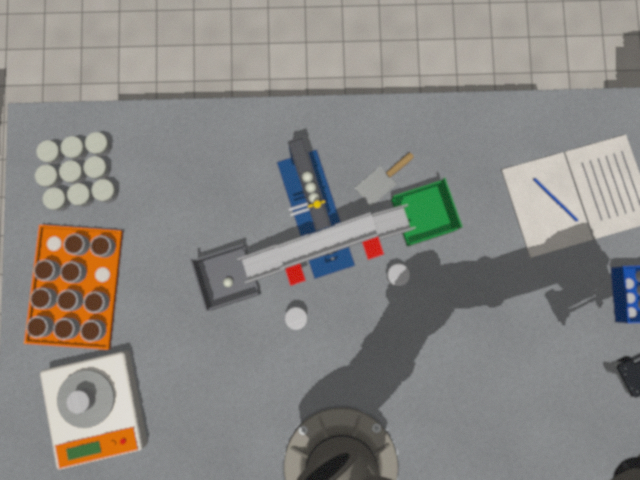

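View pics/side0.png

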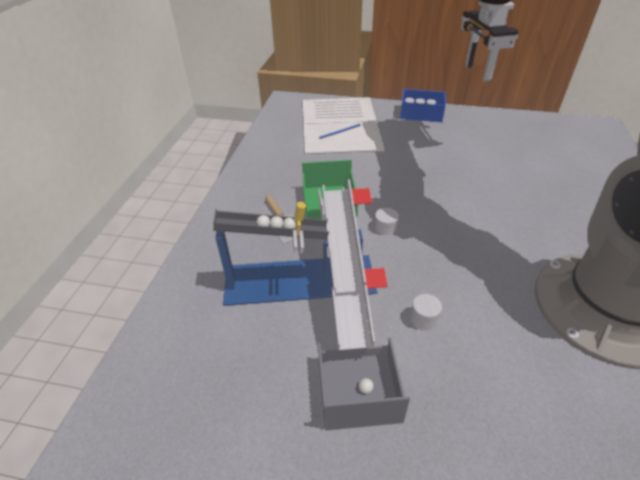

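Top view: knob (317,204), right paddle (374,248), left paddle (295,274). Side view: knob top (301,205), right paddle (362,197), left paddle (376,278). The tins stand near top (398,273) and (296,318). I'll refine these with colour blobs and fit the pose.

```bash
cat > h.py <<'E'
import numpy as np, cv2
from cell import *
from scipy.optimize import least_squares
def proj(n,P):
    m=camera_model(n);c=m["camera_from_world"];q=np.atleast_2d(P)@c[:3,:3].T+c[:3,3]
    return np.c_[m["fx"]*q[:,0]/q[:,2]+m["cx"],m["fy"]*q[:,1]/q[:,2]+m["cy"]]
def feeder(x,y,yaw,P):
    c,s=np.cos(yaw),np.sin(yaw);return np.atleast_2d(P)@np.array([[c,-s,0],[s,c,0],[0,0,1]]).T+[x,y,0]
def rock(t,P):
    c,s=np.cos(t),np.sin(t);return np.atleast_2d(P)@np.array([[1,0,0],[0,c,-s],[0,s,c]]).T+[0,0,.12]
def blobs(im,lo,hi,a=15):
    h=cv2.cvtColor(im,cv2.COLOR_BGR2HSV);_,_,st,ce=cv2.connectedComponentsWithStats(cv2.inRange(h,lo,hi))
    return [(s.tolist(),c.round(1).tolist()) for s,c in zip(st[1:],ce[1:]) if s[4]>=a]
E
python3 - <<'E'
from h import *
for n in("top","side"):
    im=cv2.imread(f"pics/{n}0.png")
    print(n,"red",blobs(im,(0,170,120),(6,255,255)),"yel",blobs(im,(20,150,100),(32,255,255),8))
E
```

```text
top red [([363, 238, 20, 20, 264], [372.6, 247.6]), ([286, 265, 18, 20, 244], [294.8, 274.0]), ([121, 439, 4, 5, 16], [122.6, 440.8])] yel [([309, 200, 15, 8, 69], [316.3, 203.7])]
side red [] yel []
```

```bash
python3 - <<'E'
from h import *
im=cv2.imread("pics/side0.png")
R=blobs(im,(170,120,100),(180,255,255)) ;Y=blobs(im,(15,120,80),(35,255,255),8)
print(R,Y)
R=[c for s,c in sorted(R,key=lambda b:b[1][1]) if s[4]>80]
if len(R)!=2: R=[[362,197],[376,278]]
def res(p,full=False):
    x,y,yaw,t,kx,kz=p
    pr=feeder(x,y,yaw,rock(t,[[-.055,-.098,.005],[-.055,.098,.005]])); k=feeder(x,y,yaw,[[kx,0,kz]])
    P=np.r_[pr,k]
    if full:return P
    return np.r_[(proj("top",P[:2])-[[372.6,247.6],[294.8,274]]).ravel(),(proj("side",P)-[*R,[301,205]]).ravel(),(proj("top",k)-[[317,204.5]]).ravel()*.5]
f=least_squares(res,[.55,0,.3,-.2,.08,.2],loss="soft_l1")
print(f.x.round(4),res(f.x).round(1));P=res(f.x,1);print(P.round(4))
x,y,w=f.x[:3]
for t in(.26,):print("down",feeder(x,y,w,rock(t,[-.055,-.098,.005])).round(4))
# tins (ground-projected)
from numpy.linalg import solve
for n,px,z in(("top",(398,273),.045),("top",(296,318),.045),("side",(387,213),.045),("side",(427,305),.045)):
    g=least_squares(lambda q:(proj(n,[q[0],q[1],z])-px).ravel(),[.5,0]).x;print(n,g.round(3))
E
```

```text
[([365, 269, 9, 4, 15], [368.1, 269.7])] [([296, 202, 10, 28, 163], [299.7, 213.0])]
[ 0.5479  0.0227  0.2819 -0.2145  0.0733  0.2093] [-0.   0.8 -0.6  0.6 -0.7 -0.7 -0.3 -0.5  0.2  0.  -0.2 -0.4]
[[ 0.5215 -0.0836  0.1457]
 [ 0.4682  0.1004  0.104 ]
 [ 0.6183  0.0431  0.2093]]
down [[ 0.5218 -0.0848  0.0996]]
top [ 0.468 -0.155]
top [0.364 0.101]
side [ 0.466 -0.16 ]
side [0.366 0.099]
```

```bash
cat >> h.py <<'E'
F=(.5479,.0227,.2819)
from scipy.spatial.transform import Rotation as Ro
def inc(fx,fy,z):
    o=get_obs();R=Ro.from_euler("xyz",o["tool_rot"],degrees=True).as_matrix()
    d=R.T@(feeder(*F,[fx,fy,z])[0]-o["tool_pos"])
    print("t",round(o["t"],2),"shift",d.round(4),"yaw",o["tool_rot"][2].round(2),"want",np.degrees(F[2]).round(2),"F",o["ft_force"].round(1))
E
python3 -c "
from h import *
inc(-.058,-.103,.26)"
```

```text
t 0.1 shift [ 0.4409 -0.3825 -0.0547] yaw 23.48 want 16.15 F [ 0.  -0.4 -0. ]
```

{"fn": "servo_tool", "kwargs": {
  "increments": [
    [0, 0, -0.045, 0],
    [0.02, -0.017, -0.06, 0],
    [0.05, -0.043, -0.06, 2],
    [0.085, -0.073, -0.06, 4],
    [0.12, -0.104, -0.06, 6],
    [0.155, -0.134, -0.06, 7.3],
    [0.19, -0.165, -0.06, 7.3],
    [0.22, -0.19, -0.06, 7.3]
  ],
  "fingers": 0
}}

```text
t: 0.9
tool_pos: [0.3955, -0.3544, 0.265]
tool_rot: [-179.9, 0.0, 16.2]
ft_force: [0.8, -0.7, -0.2]
opening: 0.0334
```

```bash
python3 -c "
from h import *
inc(-.058,-.103,.26)"
```

```text
t 0.9 shift [ 0.1936 -0.2165  0.0052] yaw 16.24 want 16.15 F [ 0.8 -0.7 -0.2]
```

{"fn": "servo_tool", "kwargs": {
  "increments": [
    [0.03, -0.034, 0, 0],
    [0.06, -0.067, 0, 0],
    [0.09, -0.1, 0.002, 0],
    [0.12, -0.134, 0.003, 0],
    [0.15, -0.168, 0.004, 0],
    [0.175, -0.196, 0.005, 0],
    [0.194, -0.216, 0.025, 0],
    [0.194, -0.216, 0.045, 0]
  ]
}}

```text
t: 1.7
tool_pos: [0.5229, -0.0886, 0.2199]
tool_rot: [-179.9, -0.1, 16.5]
ft_force: [1.1, -1.0, 0.2]
opening: 0.0005
```

```bash
python3 -c "
from h import *
inc(-.058,-.103,.18)
cv2.imwrite('pics/w1.png',grab_frame('wrist'))
s=grab_frame('side');cv2.imwrite('pics/s1.png',cv2.resize(s[120:320,200:440],None,fx=3,fy=3))"
```

```text
t 1.7 shift [-0.0031  0.0031  0.0398] yaw 16.53 want 16.15 F [ 1.1 -1.   0.2]
```

View pics/s1.png

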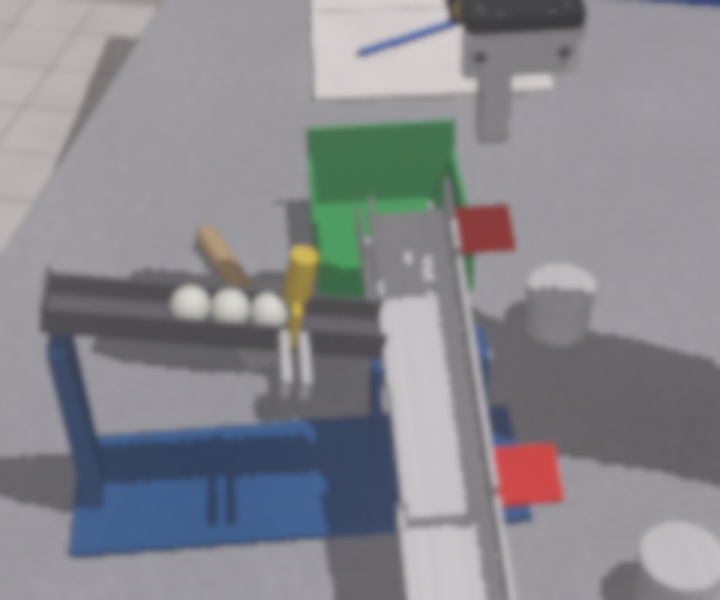

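View pics/w1.png

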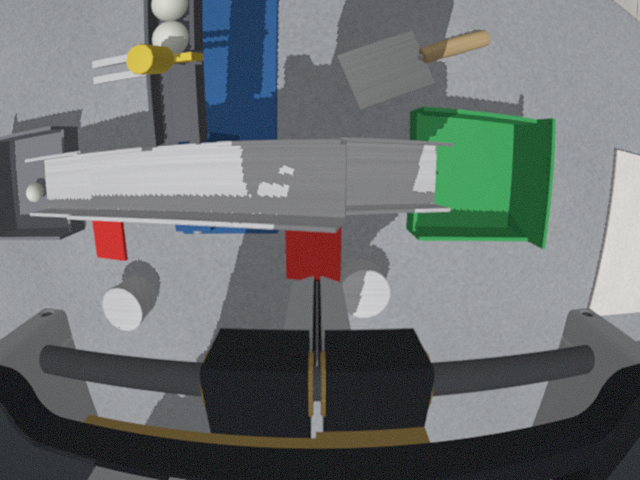

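Both views show the fingers above the right red paddle (wrist 314,254), clear of the tin (wrist 365,293). The wall edge is at about wrist row 228. I'll press now.

{"fn": "servo_tool", "kwargs": {
  "increments": [
    [-0.003, 0.003, 0.03, 0.4],
    [-0.003, 0.003, 0.06, 0.4],
    [-0.003, 0.003, 0.07, 0.4],
    [-0.003, 0.003, 0.08, 0.4],
    [-0.003, 0.003, 0.09, 0.4],
    [-0.003, 0.003, 0.1, 0.4],
    [-0.003, 0.003, 0.11, 0.4],
    [-0.003, 0.003, 0.114, 0.4]
  ]
}}

```text
t: 2.6
tool_pos: [0.5174, -0.095, 0.1031]
tool_rot: [-179.8, 0.2, 15.9]
ft_force: [1.0, 0.5, 3.1]
opening: 0.0004
```

{"fn": "servo_tool", "kwargs": {
  "increments": [
    [0, 0, 0.003, 0],
    [0, 0, 0.006, 0],
    [0, 0, 0.008, 0],
    [0, 0, 0.008, 0]
  ]
}}

```text
t: 3.0
tool_pos: [0.5179, -0.0945, 0.0978]
tool_rot: [-179.8, 0.2, 16.0]
ft_force: [-16.8, 5.1, 53.6]
opening: 0.0005
```

The seesaw is hard against its stop. I'll retreat and check.

{"fn": "servo_tool", "kwargs": {
  "increments": [
    [0, 0, -0.01, 0],
    [0, 0, -0.05, 0],
    [0, 0, -0.09, 0],
    [0, 0, -0.13, 0],
    [0, 0, -0.16, 0],
    [0, 0, -0.17, 0]
  ]
}}

```text
t: 3.6
tool_pos: [0.5196, -0.095, 0.2711]
tool_rot: [-179.9, -0.0, 16.0]
ft_force: [0.5, 1.0, 0.1]
opening: 0.0006
```

```bash
python3 -c "
from h import *
inc(.072,-.045,.262)
w=grab_frame('wrist');s=grab_frame('side');cv2.imwrite('pics/s2.png',cv2.resize(s[120:320,200:440],None,fx=3,fy=3))
m=[c for s_,c in blobs(s,(170,100,60),(180,255,255))+blobs(s,(0,120,60),(8,255,255),40)];print(m)
print(proj('side',feeder(*F,rock(.26,[[-.055,-.098,.005],[-.055,.098,.005]]))))
print((proj('side',feeder(*F,rock(.26,[[-.055,-.098,.005],[-.055,.098,.005]])))-[200,120])*3)
"
```

```text
t 3.6 shift [ 0.1317 -0.0606  0.0092] yaw 15.95 want 16.15 F [0.5 1.  0.1]
[[377.8, 252.7], [375.5, 263.8], [361.1, 213.0], [377.2, 259.1]]
[[360.32941952 212.66583124]
 [377.08027224 259.03952246]]
[[480.98825857 277.99749371]
 [531.24081671 417.11856737]]
```

View pics/s2.png

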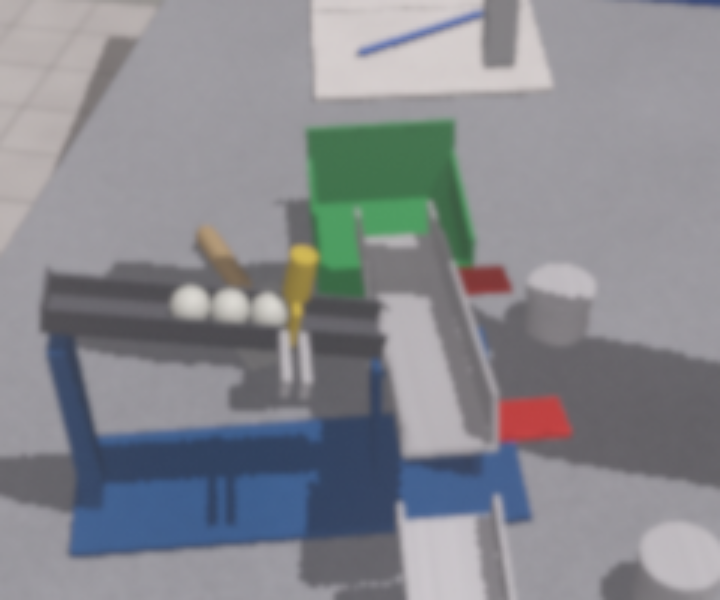

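The picture shows the seesaw fully tipped right: paddles at (361,213) and (377,259), as predicted for +0.26 rad. The gate is still shut, with the balls behind the knob at crop (303,255). Next I'll go beside the knob.

{"fn": "servo_tool", "kwargs": {
  "increments": [
    [0.03, -0.014, 0, -0.2],
    [0.065, -0.03, 0, -0.2],
    [0.1, -0.045, 0, -0.2],
    [0.125, -0.057, 0, -0.2],
    [0.132, -0.061, 0.005, -0.2],
    [0.132, -0.061, 0.009, -0.2],
    [0.132, -0.061, 0.009, -0.2]
  ]
}}

```text
t: 4.4
tool_pos: [0.6279, -0.0011, 0.258]
tool_rot: [-179.9, 0.2, 16.1]
ft_force: [-0.5, -0.7, 0.3]
opening: 0.0002
```

```bash
python3 -c "
from h import *
inc(.072,-.042,.192)
w=grab_frame('wrist');cv2.imwrite('pics/w2.png',w)
s=grab_frame('side');cv2.imwrite('pics/s3.png',cv2.resize(s[120:320,200:440],None,fx=3,fy=3))"
```

```text
t 4.4 shift [ 0.002  -0.0029  0.066 ] yaw 16.12 want 16.15 F [-0.5 -0.7  0.3]
```

View pics/w2.png

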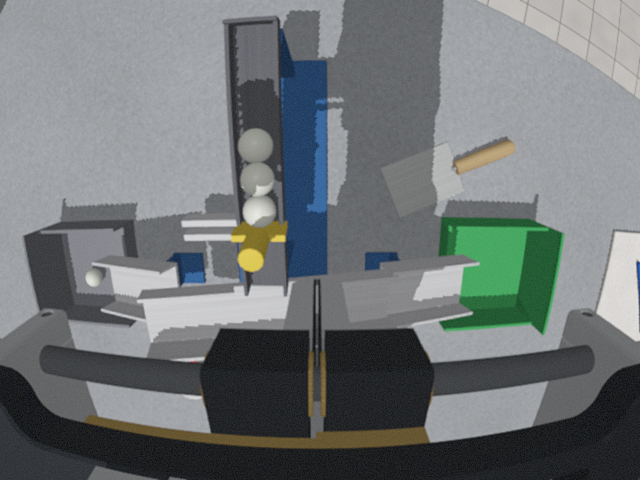

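The wrist view shows the knob top at (250,259), left of the fingertips (317,280), with the first ball at (259,211). Quick numeric cross-check with the fisheye before descending.

```bash
python3 -c "
from h import *
m=camera_model('wrist');c=m['camera_from_world']
def pw(P):
    q=c[:3,:3]@P+c[:3,3];r=np.hypot(q[0],q[1]);a=np.arctan2(r,q[2])/r;return (m['fx']*a*q[0]+m['cx']).round(1),(m['fy']*a*q[1]+m['cy']).round(1)
k=feeder(*F,[.0733,0,.2093])[0]
print('knob',pw(k),'tip',pw(get_obs()['tool_pos']),'x+5',pw(feeder(*F,[.0783,0,.2093])[0]),'ball0?',pw(feeder(*F,[.097,0,.163])[0]))"
```

```text
knob (np.float64(247.1), np.float64(259.7)) tip (np.float64(316.5), np.float64(293.8)) x+5 (np.float64(246.7), np.float64(252.4)) ball0? (np.float64(256.7), np.float64(211.5))
```

{"fn": "servo_tool", "kwargs": {
  "increments": [
    [0.002, -0.002, 0.015, 0],
    [0.002, -0.002, 0.03, 0],
    [0.002, -0.002, 0.045, 0],
    [0.002, -0.002, 0.058, 0],
    [0.002, -0.002, 0.066, 0],
    [0.002, -0.002, 0.066, 0],
    [0.002, -0.002, 0.066, 0]
  ]
}}

```text
t: 5.2
tool_pos: [0.6298, 0.0013, 0.1936]
tool_rot: [-179.9, 0.1, 16.1]
ft_force: [-0.1, 0.1, 0.6]
opening: -0.0001
```

```bash
python3 -c "
from h import *
inc(.072,.027,.192)"
```

```text
t 5.2 shift [-0.0008 -0.0704  0.0017] yaw 16.08 want 16.15 F [-0.1  0.1  0.6]
```

{"fn": "servo_tool", "kwargs": {
  "increments": [
    [0, -0.01, 0, 0],
    [0, -0.018, 0, 0],
    [0, -0.025, 0.001, 0],
    [0, -0.032, 0.001, 0],
    [0, -0.039, 0.001, 0],
    [0, -0.046, 0.001, 0],
    [0, -0.053, 0.001, 0],
    [0, -0.06, 0.001, 0]
  ]
}}

```text
t: 6.0
tool_pos: [0.6129, 0.0594, 0.1927]
tool_rot: [-179.9, 0.1, 16.1]
ft_force: [0.6, -1.0, 1.9]
opening: 0.0005
```

{"fn": "servo_tool", "kwargs": {
  "increments": [
    [0, -0.004, 0, 0],
    [0, -0.007, 0, 0],
    [0, -0.008, 0, 0]
  ]
}}

```text
t: 6.3
tool_pos: [0.6106, 0.0674, 0.1927]
tool_rot: [-179.9, 0.1, 16.1]
ft_force: [1.0, -1.3, -0.1]
opening: 0.0006
```

```bash
python3 -c "
from h import *
inc(.072,.027,.192)
s=grab_frame('side');cv2.imwrite('pics/s4.png',cv2.resize(s[120:320,200:440],None,fx=3,fy=3))"
```

```text
t 6.3 shift [-0.0007 -0.0015  0.0007] yaw 16.09 want 16.15 F [ 1.  -1.3 -0.1]
```

View pics/s4.png

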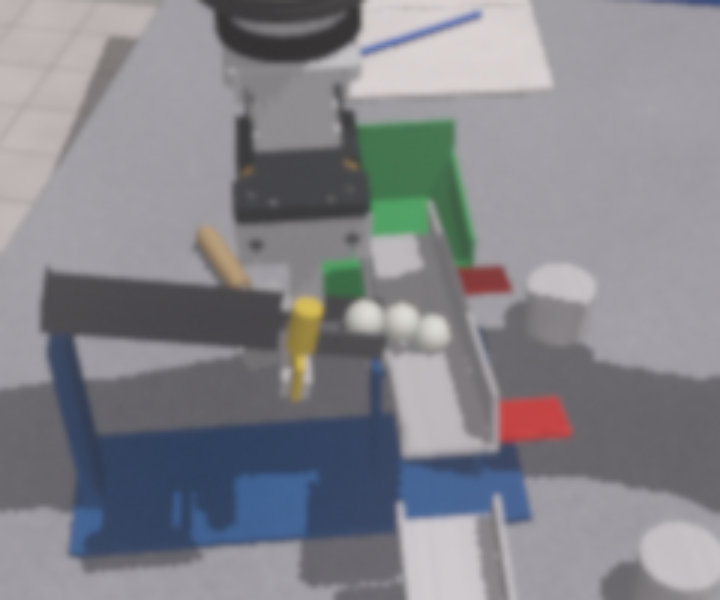

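The balls have passed the gate (crop 365–435, ~325) and are rolling into the trough. The knob is now at crop (309,305). I'll nudge the gate a bit further and hold.

{"fn": "servo_tool", "kwargs": {
  "increments": [
    [0, -0.001, 0, 0],
    [0, -0.003, 0, 0],
    [0, -0.004, 0, 0],
    [0, -0.004, 0, 0],
    [0, -0.004, 0, 0],
    [0, -0.004, 0, 0]
  ]
}}

```text
t: 6.95
tool_pos: [0.61, 0.0692, 0.1927]
tool_rot: [180.0, 0.1, 16.0]
ft_force: [2.9, -8.8, 1.2]
opening: 0.0006
```

```bash
python3 -c "
from h import *
inc(.072,.027,.192)
for g in(.03,.04,.045,.05):print(g,(proj('side',feeder(*F,[.0733,g,.2093]))-[200,120])*3)"
```

```text
t 6.95 shift [-0.0006  0.0004  0.0007] yaw 15.98 want 16.15 F [ 2.9 -8.8  1.2]
0.03 [[305.99629465 286.80293195]]
0.04 [[306.83791041 297.78232326]]
0.045 [[307.26468938 303.34991536]]
0.05 [[307.69552473 308.97042559]]
```

The gate is at its stop. Now I'll back off and rise.

{"fn": "servo_tool", "kwargs": {
  "increments": [
    [0, 0.01, 0, 0],
    [0, 0.015, -0.02, 0],
    [0, 0.015, -0.06, 0],
    [0, 0.015, -0.1, 0],
    [0, 0.03, -0.12, 0],
    [0, 0.07, -0.12, 0],
    [0, 0.11, -0.12, 0],
    [0, 0.15, -0.12, 0]
  ]
}}

```text
t: 7.75
tool_pos: [0.6518, -0.0766, 0.313]
tool_rot: [180.0, 0.1, 16.0]
ft_force: [0.4, -0.1, -0.9]
opening: 0.0005
```

{"fn": "servo_tool", "kwargs": {
  "increments": [
    [0, 0.04, 0, 0],
    [0, 0.08, 0, 0],
    [0, 0.12, 0, 0],
    [0, 0.15, 0, 0],
    [0, 0.15, 0, 0],
    [0, 0.15, 0, 0],
    [0, 0.15, 0, 0],
    [0, 0.15, 0, 0]
  ]
}}

```text
t: 8.55
tool_pos: [0.6932, -0.2195, 0.3134]
tool_rot: [180.0, 0.1, 16.1]
ft_force: [0.7, -1.1, 0.5]
opening: 0.0001
```

```bash
python3 -c "
from h import *
import time
a=grab_frame('side')
for i in range(10): b=grab_frame('side')
print('diff',cv2.absdiff(a,b)[150:450,200:440].max())
cv2.imwrite('pics/s5.png',cv2.resize(b[140:440,200:440],None,fx=2,fy=2));cv2.imwrite('pics/t5.png',grab_frame('top'));print(get_obs()['t'])"
```

```text
diff 22
9.15
```

View pics/s5.png

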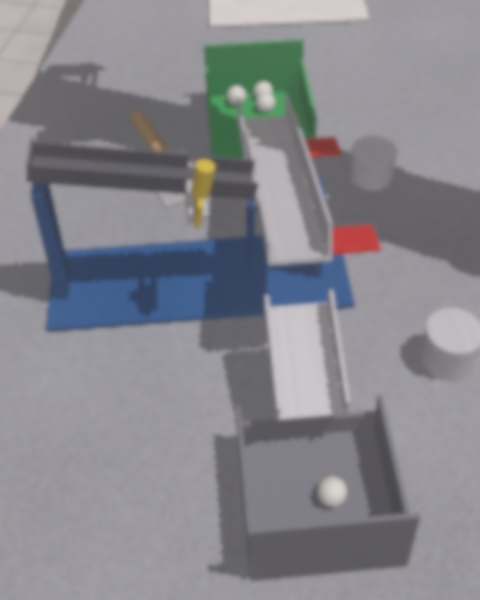

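View pics/t5.png

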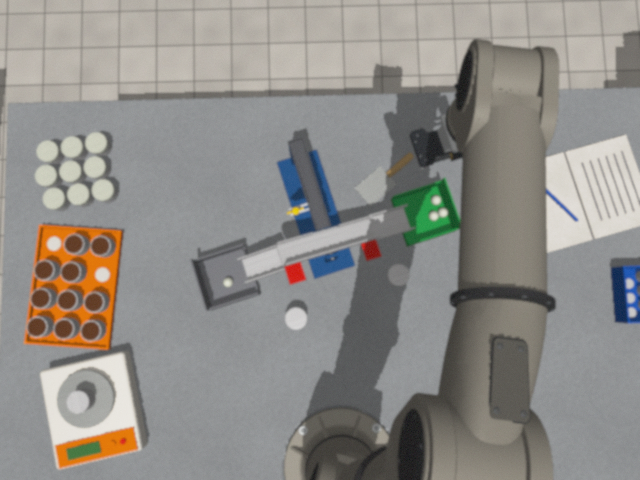

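All three balls lie in the green tray (top 434–443, 200–214), the old ball is in the grey tray (228,282), the gate is open, and the tins and spatula stand where they were. I'll confirm nothing is moving, then hand in.

{"fn": "servo_tool", "kwargs": {
  "increments": [
    [0, 0, 0, 0],
    [0, 0, 0, 0],
    [0, 0, 0, 0],
    [0, 0, 0, 0],
    [0, 0, 0, 0],
    [0, 0, 0, 0],
    [0, 0, 0, 0],
    [0, 0, 0, 0]
  ]
}}

```text
t: 9.95
tool_pos: [0.6931, -0.2208, 0.3131]
tool_rot: [180.0, 0.1, 16.0]
ft_force: [-0.3, -0.3, 0.3]
opening: 0.0003
```

```bash
python3 -c "
from h import *
def g():
    t=grab_frame('top');z=np.zeros_like(t);z[180:245,395:462]=t[180:245,395:462]
    return blobs(z,(0,0,130),(180,90,255),5)
a=g()
for i in range(12): b=g()
print(a);print(b);print(get_obs()['t'])
same=[x[0] for x in a]==[x[0] for x in b] or np.allclose([x[1] for x in a],[x[1] for x in b],atol=.5)
print(same)
if same: print(sign_off())"
```

```text
[([446, 180, 15, 38, 297], [455.0, 192.4]), ([431, 195, 11, 11, 92], [435.9, 199.8]), ([429, 208, 19, 13, 169], [438.0, 214.1]), ([417, 229, 42, 16, 360], [443.3, 239.2])]
[([446, 180, 15, 38, 296], [455.0, 192.4]), ([431, 195, 11, 11, 93], [435.9, 199.7]), ([429, 208, 19, 13, 168], [437.9, 214.1]), ([417, 229, 42, 16, 361], [443.3, 239.2])]
10.6
True
the job is handed in; nothing more can be done
None
```

The job is handed in, at about 10.6 s of the 43 s allowed; `sign_off()` gives no verdict. I pressed the right paddle down until the seesaw hit its stop, backed off, then pushed the gate knob to its stop. The three balls rolled into the green tray.

**Checks that agreed**
- **Seesaw:** after the press, both paddles appeared within about 1 pixel of where full tilt (+0.26 rad) would put them. The gate was still shut and the balls were still waiting.
- **Gate:** it is open by about 47 mm judging from the knob in the side view. It was then pushed a little further until it resisted with about 9 N.
- **Balls:** all three are in the green tray and did not move between frames 0.6 s apart. The old ball is still in the grey tray.
- **Tins and spatula:** they look unmoved in the before and after pictures. I judged this by eye and did not measure it.

**Forces:** the only high reading was about 54 N upward when the closed fingertips met the seesaw's stop, below the 120 N wrist limit. The 40 N limit covers the arm and gripper body, which I saw touch nothing.

I viewed nine pictures, and no check failed or disagreed.

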